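# Take the bar microphone out of its case

## Robot

A 6-joint arm with a two-finger parallel gripper is mounted at the origin on the work surface. World frame = base frame: x ahead of the robot, y to its left, z up, the work surface at z = 0. Lengths are in m, angles in rad, forces in N, time in s.
With the tool pointing down it reaches from about 0.25 to 0.725 m from the base axis. Payload 4 kg.
Tool frame: the origin (TCP) lies between the finger pads; the fingertips stand 8 mm ahead of it and the grasp point (between the pads) lies 11 mm behind it; z points along the fingers, y is the direction in which the jaws open and shut (so a half turn about z gives the same grasp; the last joint's range is limited). The gripper opens to 85 mm and grips with 20 to 120 N. Pads are 22 mm wide; open, the fingers measure 114 mm over their backs; the gripper's body (76 mm by 85 mm) begins 54 mm behind the grasp point. The pads swing forward as they close: fully open they stand 13 mm farther back than shut.
Start: joints at [-1.197, 0.241, 0.005, 1.335, 0, 1.571], TCP at [0.183, -0.465, 0.239] pointing down, gripper open.
Joint ranges: [-2.72, 2.72], [-1.05, 1.87], [-1.09, 1.28], [-1.99, 2.15], [-1.42, 1.44], [-3.14, 3.14]. Speed limits (rad/s): [2.79, 2.79, 3.14, 3.14, 3.14, 3.14].

## Interface

Orientations are given as a unit quaternion [x, y, z, w].
In Python, from workcell import * gives the robot as it stands.
- The arm moves only by the tool send_rows, never from a script. Its argument "increments" is a list that holds one entry, the list of rows, each a list of 6 numbers: the shift along the tool's x, y, z in units of 50 mm (1.0 is 50 mm), then the turn, a rotation vector about the tool's x, y, z in units of 10 degrees (1.0 is 10 degrees). In form: [[[x, y, z, ax, ay, az], ...]]. A call has 1 to 8 rows; each row shifts and turns the commanded pose from where the row before left it, along the tool's axes as they then stand; what a row does not reach is not made up. A row lasts 1/8 s, in which the tool goes at most 62.5 mm and 10.7 degrees, less where a joint would pass 70% of its speed; a pose out of reach is approached as far as the arm can. A call with a number of a shift or a turn outside -1 to 1 is refused whole. A call with a gripper value outside its range is refused whole. "grip" is the closure, from 0 (fully open) to 1 (shut), set as the call begins (left out, the last holds). The fingers move at their own pace and stop on an object; the grip force is fixed at half the most. Time passes only in rows, so rows that do not move let the fingers close. It gives the time, the measured TCP pose, the force and the opening at its end, in the units of the state.
- get_obs(): the state, without advancing time (a new reading comes with each control period).
- camera(name): name is "scene" or "side" or "wrist"; returns a dict with "color" (384x512x3 uint8, red, green, blue), "z_map" (384x512 float32, m along the optical axis (not along the pixel's ray), 0 where there is no reading), "intrinsics" (3x3 intrinsics, pixels), "pose" (4x4, takes a point from camera to world coordinates); the wrist camera has in their place "mount" (4x4, takes a point from camera to tool coordinates, whose origin is the TCP and whose axes are the flange's). Camera axes: x right, y down, z forward; pixel columns grow to the right and rows downward; lengths in m; the calibration is good to about 2 mm. A picture is of the moment at which its call begins: read the wrist's pose just before it.
- job_done(): hands the job in, once; it reports no verdict.
The state is a dict: "clock": time; "joint_pos": joint angles; "joint_vel": joint speeds; "tau": joint torques, N m; "eef_pos": TCP position; "tool_rot": TCP orientation; "ft_force": force on the tool from outside, world axes, zero at the start; "ft_torque": the same for the moment, N m; "grip_width": finger opening in m.
Only numpy, scipy, OpenCV 4.12 (cv2) and the standard library are available. Lean on these libraries where they do the work, as an engineer would, in place of code of your own. Each camera call takes 0.05 s, during which the arm holds its last target.

## Task

Clear the top of the microphone case first: the yellow highlighter goes into the black stationery basket, the blue-and-copper battery into the red battery tray. Then bring the bar microphone out through the opening in the case's top: it is longer than the opening, so draw it back, tilt it head end up and take it out diagonally without forcing it against the case. Finish holding it still in the gripper, both ends at least 6 cm above the top of the case, without letting go and without disturbing the sanitizer bottle or tape dispenser.

Things in the scene. Friction and masses are not known exactly. Their poses are not given: they have to be found in the camera images.
- case: Fixed aluminium case, 310 x 130 mm, 64 mm high, cork-brown inner floor, grey top panel. Origin: centre of its underside, on the table; x along its length, z up. Walls 5, floor 6, panel 4 mm thick: inside 300 x 120 mm, 54 mm high. The panel covers x = -155 to 0 mm and 130 to 155 mm, full width; the opening is x = 0 to 130 mm, 120 mm wide.
- opening (a point): Centre of the opening in the case's panel, at the height of the panel's top (64 mm above the table); axes as the case. The opening is 130 mm along x and 120 mm along y.
- mic: Loose bar microphone, 220 x 16 x 16 mm, 110 g: dark stem, orange band, bright 70 mm head with black slots at +x; balances 17 mm from the middle towards the head. Origin: centre of its underside; x towards the head. Starts flat on the case's inner floor, along the case, head 8 to 18 mm under the narrow strip of panel, tail under the long panel with some 70 mm of free floor behind it.
- mic_head (a point): Middle of the end face of the microphone's head (its +x end), 8 mm above its underside.
- mic_tail (a point): Middle of the end face of the microphone's stem (its -x end), 8 mm above its underside.
- pen: Loose flat highlighter, 110 x 22 x 13 mm, 25 g, yellow with a black cap at its +x end. Origin: centre of its underside; x along its length, z up. It starts lying on the long part of the case's top panel (64 mm above the table), roughly along the case.
- battery: Loose block battery, 46 x 26 x 17 mm, 46 g, blue with a copper band and two 2 mm terminals at its +x end. Origin: centre of its underside; x along its length, z up. It starts lying on the long part of the case's top panel, roughly along the case, beside the highlighter.
- basket: Fixed black stationery basket with perforated sides, 190 x 130 mm, 40 mm high, walls and floor 4 mm. Origin: centre of its underside, on the table; x along its length, z up. Two erasers, 12 mm high, are fixed at its +x end (x = 65 to 87 mm). Left or right of the case.
- tray: Fixed red battery tray, 190 x 130 mm, 40 mm high, walls and floor 4 mm. Origin: centre of its underside, on the table; x along its length, z up. Three batteries, 13 mm high, are fixed at its +x end (x = 62 to 88 mm). On the other side of the case from the basket.
- basket_free (a point): Middle of the free part of the basket's inner floor (4 mm above the table); free room 150 x 120 mm.
- tray_free (a point): Middle of the free part of the tray's inner floor (4 mm above the table); free room 150 x 120 mm.
- sanitizer: White pump bottle, 66 mm wide, 175 mm high, loose, not to be disturbed. Origin: centre of its underside.
- dispenser: Blue tape dispenser, 150 x 55 mm, 92 mm high, loose, not to be disturbed. Origin: centre of its underside.

How it is judged:
By the outcome, as a careful person would: the job done as asked, in the order asked, and still so for the second after the job is handed in, while the arm keeps its last pose, push and grip.
It also fails if it takes over 72 s, if anything falls off the work surface, if the arm or the gripper's body presses on something with over 40 N, if the wrist force passes 120 N, or if a joint passes its speed limit or range.

## Working session

There is one attempt and no reset: what is moved stays moved. The work goes in short steps, Python scripts to look and compute and a tool call to move; the robot and the scene stay as the last step left them, time stands still between calls to the robot, and variables do not carry over. Pictures are saved under pics/ and viewed, and the job is handed in when it is done.

Besides the shell and the picture viewer there is one more tool, called after ">>>" by a JSON object that holds its "method" and its "body". send_rows: Moves the arm, as the interface text tells. Its arguments: {"type":"object","properties":{"increments":{"type":"array"},"grip":{"type":"number"}},"required":["increments"]}

```bash
mkdir -p pics; ls
cat > h.py <<'E'
from workcell import *
import numpy as np, cv2
from scipy.spatial.transform import Rotation as R
np.set_printoptions(precision=4,suppress=True)
def snap(n,fn):
    o=get_obs(); c=camera(n)
    cv2.imwrite('pics/%s.png'%fn,c['color'][...,::-1])
    if 'pose' in c: T=np.array(c['pose'])
    else:
        B=np.eye(4);B[:3,:3]=R.from_quat(o['tool_rot']).as_matrix();B[:3,3]=o['eef_pos'];T=B@np.array(c['mount'])
    K=np.array(c['intrinsics']);z=c['z_map']
    v,u=np.mgrid[:z.shape[0],:z.shape[1]]
    P=np.stack([(u-K[0,2])/K[0,0]*z,(v-K[1,2])/K[1,1]*z,z],-1)@T[:3,:3].T+T[:3,3]
    np.savez('pics/%s.npz'%fn,P=P,c=c['color'],z=z,T=T,K=K)
    return c['color'],P,z,T,K
E
python3 - <<'E'
from h import *
o=get_obs();print(o)
for n in['scene','side','wrist']:
    c,P,z,T,K=snap(n,n+'0');print(n,T,K)
E
```

```text
pics
{'clock': 0.0, 'joint_pos': array([-1.197 ,  0.2414,  0.0037,  1.3351, -0.    ,  1.5708]), 'joint_vel': array([-0.0009, -0.0001,  0.0002, -0.0001,  0.0009,  0.0013]), 'tau': array([  0.0007, -37.2315,  25.2409,   0.017 ,   0.    ,  -0.    ]), 'eef_pos': array([ 0.1824, -0.4649,  0.2384]), 'tool_rot': array([ 0.9826,  0.1858, -0.0002, -0.001 ]), 'ft_force': array([0.8029, 1.3274, 0.6685]), 'ft_torque': array([ 0.0162, -0.0077,  0.0473]), 'grip_width': 0.08570700937828706}
scene [[-0.1145  0.6538 -0.748   1.6799]
 [ 0.9932  0.0595 -0.0999  0.1464]
 [-0.0208 -0.7544 -0.6561  1.0953]
 [ 0.      0.      0.      1.    ]] [[494.9325   0.     253.6453]
 [  0.     494.9325 199.1983]
 [  0.       0.       1.    ]]
side [[-0.816  -0.4367  0.3786  0.0395]
 [-0.578   0.6242 -0.5256  0.6792]
 [-0.0068 -0.6477 -0.7618  1.0242]
 [ 0.      0.      0.      1.    ]] [[384.6711   0.     256.5639]
 [  0.     384.6711 194.6244]
 [  0.       0.       1.    ]]
wrist [[ 0.3649 -0.8989 -0.2423  0.2437]
 [-0.931  -0.3528 -0.0935 -0.4409]
 [-0.0014  0.2598 -0.9657  0.3742]
 [ 0.      0.      0.      1.    ]] [[293.778    0.     258.168 ]
 [  0.     293.778  188.9267]
 [  0.       0.       1.    ]]
```

View pics/scene0.png

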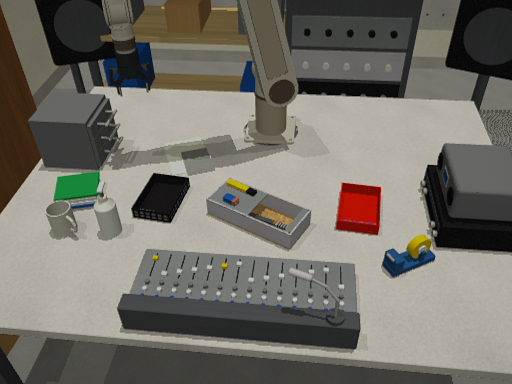

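View pics/side0.png

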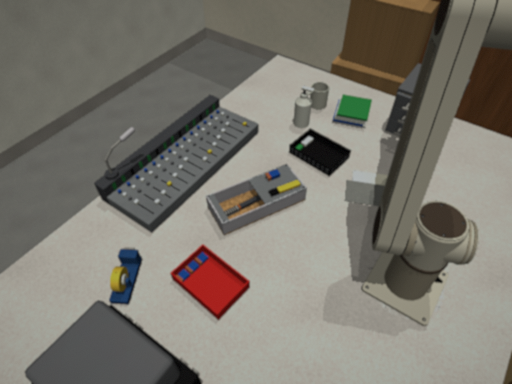

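View pics/wrist0.png

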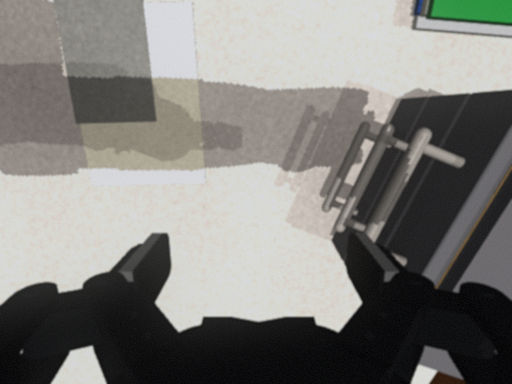

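The scene view shows the case near (258,210), with the highlighter at (241,187) and the battery at (231,199) on its panel. The basket is at (162,197), the tray at (360,208), the bottle at (107,215) and the dispenser at (410,255). Next I'll measure these.

```bash
cat > m.py <<'E'
from h import *
d=np.load('pics/scene0.npz');P=d['P'];c=d['c']
hsv=cv2.cvtColor(c,cv2.COLOR_RGB2HSV)
im=c[140:290,60:460];cv2.imwrite('pics/crop0.png',cv2.resize(im[...,::-1],(800,300),interpolation=cv2.INTER_CUBIC))
def rect(n,m):
    q=P[m];print(n,m.sum(),'mean',q.mean(0),'z',np.percentile(q[:,2],[2,50,98]))
    r=cv2.minAreaRect(q[:,:2].astype(np.float32));print('   ',r); print(cv2.boxPoints(r))
v,u=np.mgrid[:384,:512]
def box(a,b,x,y): return (u>=a)&(u<=b)&(v>=x)&(v<=y)
Z=P[...,2]
rect('pen yellow',box(215,270,170,205)&(hsv[...,0]>20)&(hsv[...,0]<35)&(hsv[...,1]>150)&(Z>.068))
rect('batt top',box(215,250,185,210)&(Z>.0765)&(hsv[...,0]>95)&(hsv[...,0]<130)&(hsv[...,1]>100))
rect('pen+batt all',box(205,265,170,210)&(Z>.069))
rect('case top',box(195,320,165,250)&(Z>.059)&(Z<.067))
rect('basket top',box(120,195,165,230)&(Z>.036)&(Z<.045))
rect('tray top',box(325,390,175,240)&(Z>.036)&(Z<.045))
rect('basket floor',box(120,195,165,230)&(Z>.001)&(Z<.008)&(hsv[...,2]<60))
rect('eraser',box(120,195,165,230)&(Z>.011)&(Z<.022)&(hsv[...,2]>90))
rect('tray batt',box(325,390,175,240)&(Z>.011)&(Z<.03)&(hsv[...,0]>95)&(hsv[...,0]<130))
rect('sanit',box(85,125,180,240)&(Z>.02)&(P[...,1]>-.6)&(P[...,1]<-.2))
rect('disp',box(380,440,230,275)&(Z>.02))
E
python3 m.py
```

```text
pen yellow 140 mean [ 0.453  -0.07    0.0753] z [0.0691 0.0757 0.0807]
    ((0.45091673731803894, -0.07018443197011948), (0.08707276731729507, 0.027351832017302513), 61.3488883972168)
[[ 0.418  -0.1018]
 [ 0.442  -0.1149]
 [ 0.4838 -0.0385]
 [ 0.4598 -0.0254]]
batt top 55 mean [ 0.5197 -0.088   0.0804] z [0.0771 0.0798 0.085 ]
    ((0.5188756585121155, -0.08838875591754913), (0.02950863540172577, 0.026379773393273354), 67.06580352783203)
[[ 0.501  -0.0968]
 [ 0.5253 -0.1071]
 [ 0.5368 -0.0799]
 [ 0.5125 -0.0697]]
pen+batt all 326 mean [ 0.5257 -0.0595  0.1106] z [0.0693 0.0766 1.0953]
    ((1.039317011833191, 0.06304576992988586), (1.2833874225616455, 0.14884014427661896), 14.027642250061035)
[[ 0.3987 -0.0203]
 [ 0.4348 -0.1647]
 [ 1.6799  0.1464]
 [ 1.6438  0.2908]]
case top 1336 mean [ 0.5265 -0.011   0.063 ] z [0.0594 0.063  0.0666]
    ((0.5269415378570557, 0.0027219057083129883), (0.3145296573638916, 0.1396024525165558), 63.898101806640625)
[[ 0.3951 -0.1078]
 [ 0.5204 -0.1692]
 [ 0.6588  0.1132]
 [ 0.5335  0.1747]]
basket top 239 mean [ 0.4798 -0.3283  0.0392] z [0.0361 0.0389
[... 909 characters left out ...]
424]
 [ 0.6292 -0.4179]
 [ 0.3884 -0.2506]]m.py:6: RuntimeWarning: Mean of empty slice.
  q=P[m];print(n,m.sum(),'mean',q.mean(0),'z',np.percentile(q[:,2],[2,50,98]))
  ret = um.true_divide(
Traceback (most recent call last):
  File "m.py", line 19, in <module>
    rect('tray batt',box(325,390,175,240)&(Z>.011)&(Z<.03)&(hsv[...,0]>95)&(hsv[...,0]<130))
    ~~~~^^^^^^^^^^^^^^^^^^^^^^^^^^^^^^^^^^^^^^^^^^^^^^^^^^^^^^^^^^^^^^^^^^^^^^^^^^^^^^^^^^^^
  File "m.py", line 6, in rect
    q=P[m];print(n,m.sum(),'mean',q.mean(0),'z',np.percentile(q[:,2],[2,50,98]))
                                                ~~~~~~~~~~~~~^^^^^^^^^^^^^^^^^^
IndexError: index -1 is out of bounds for axis 0 with size 0
```

```bash
python3 -c "
from h import *
for n,(a,b,x,y) in {'scene':(200,315,175,245),'side':(195,320,155,235)}.items():
    c=cv2.imread('pics/%s0.png'%n)[x:y,a:b];cv2.imwrite('pics/z%s.png'%n,cv2.resize(c,None,fx=6,fy=6,interpolation=cv2.INTER_CUBIC))
"
```

```text
(no output)
```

View zooms.

View pics/zscene.png

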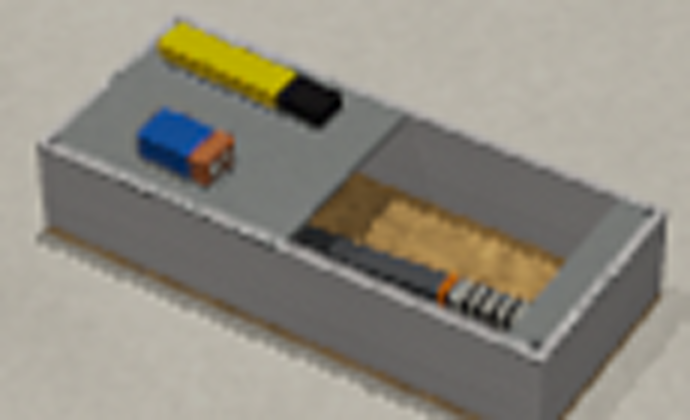

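View pics/zside.png

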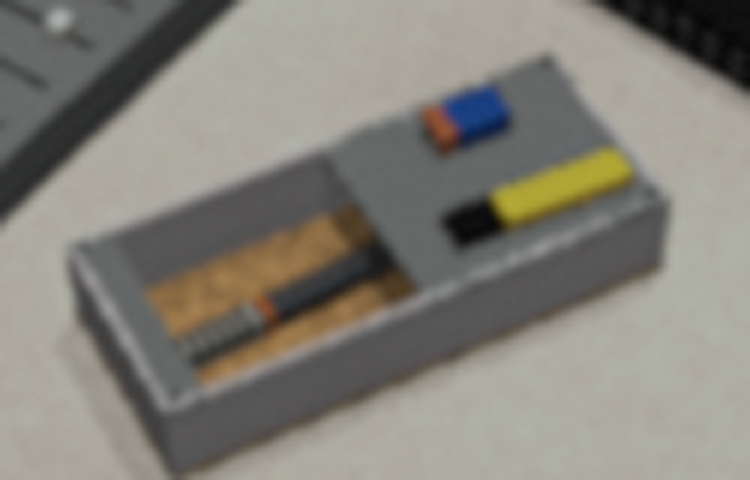

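Run:
```python
from h import *
d=np.load('pics/scene0.npz');P=d['P'];c=d['c'];Z=P[...,2]
v,u=np.mgrid[:384,:512]
m=(u>205)&(u<262)&(v>172)&(v<208)&(Z>.070)&(P[...,0]<.6)&(P[...,1]>-.17)&(P[...,1]<.02)
n,l=cv2.connectedComponents(m.astype(np.uint8))
for i in range(1,n):
    q=P[l==i]
    if len(q)>20: print(len(q),q.mean(0),cv2.minAreaRect(q[:,:2].astype(np.float32)),u[l==i].min(),u[l==i].max(),v[l==i].min(),v[l==i].max())
for n,b in {'san':(90,122,195,238),'disp':(383,436,233,274)}.items():
    q=P[(u>=b[0])&(u<=b[1])&(v>=b[2])&(v<=b[3])&(Z>.015)&(Z<.2)];print(n,q.min(0),q.max(0))
d=np.load('pics/side0.npz');P=d['P'];Z=P[...,2]
for p in [(270,174),(275,172),(290,187),(302,181),(273,192),(240,203),(222,216),(258,196)]: print(p,P[p[1],p[0]])
```

```text
180 [ 0.4591 -0.0572  0.0756] ((0.45706090331077576, -0.05771496891975403), (0.11439003050327301, 0.027742547914385796), 62.42547607421875) 226 256 179 194
119 [ 0.5247 -0.0811  0.0781] ((0.5202082395553589, -0.08001832664012909), (0.04842105507850647, 0.033829592168331146), 60.99117660522461) 223 238 193 204
san [ 0.5052 -0.5563  0.0153] [ 0.6599 -0.4179  0.1566]
disp [0.5626 0.3837 0.015 ] [0.733  0.548  0.0952]
(270, 174) [ 0.5253 -0.0741  0.0783]
(275, 172) [ 0.5147 -0.0885  0.0821]
(290, 187) [ 0.4388 -0.0633  0.078 ]
(302, 181) [ 0.4519 -0.1741 -0.0005]
(273, 192) [ 0.4719 -0.0124  0.0793]
(240, 203) [0.5611 0.0507 0.0234]
(222, 216) [0.5542 0.1509 0.0648]
(258, 196) [ 0.529  -0.0087  0.024 ]
```

The scene and side crops show the highlighter with its cap towards the opening and the battery beside it. The mic lies in the opening with its bright head near the narrow strip. I'll go to a hover above the panel.

```bash
cat >> h.py <<'E'
def Rdown(yaw,lean=0):
    # tool x along yaw (deg), z down; lean = head(+tool x) up in deg
    x=np.array([np.cos(np.radians(yaw)),np.sin(np.radians(yaw)),0]);z=np.array([0,0,-1.]);y=np.cross(z,x)
    return R.from_rotvec(-np.radians(lean)*np.array([-x[1],x[0],0]))*R.from_matrix(np.c_[x,y,z])
def plan(wps,start=None):
    """wps: list of (pos, R). rows at <=50mm, <=10deg."""
    o=get_obs() if start is None else None
    p,q=(np.array(o['eef_pos']),R.from_quat(o['tool_rot'])) if start is None else start
    for (tp,tq) in wps:
        tp=np.array(tp);rv=(q.inv()*tq).as_rotvec()
        n=int(np.ceil(max(np.abs(q.inv().apply(tp-p)).max()/.05,np.linalg.norm(tp-p)/.06,np.linalg.norm(rv)/np.radians(9.9),1)))
        rows=[];
        P0=p.copy();Q0=q
        for i in range(n):
            gp=P0+(tp-P0)*(i+1)/n; gq=Q0*R.from_rotvec(rv*(i+1)/n)
            t=np.round(q.inv().apply(gp-p)/.05,2); a=np.round((q.inv()*gq).as_rotvec(degrees=True)/10,2)
            rows.append([float(k)+0. for k in t]+[float(k)+0. for k in a])
            p=p+q.apply(t*.05); q=q*R.from_rotvec(np.radians(a*10))
        for i in range(0,n,8): print(rows[i:i+8])
        print('-> ',p,n)
    return p,q
def st():
    o=get_obs();r=R.from_quat(o['tool_rot']).as_matrix();print('t',o['clock'],o['eef_pos'],'yaw',np.degrees(np.arctan2(r[1,0],r[0,0])),'zax',r[:,2],'j',o['joint_pos'],'F',o['ft_force'],'w',o['grip_width'])
    return o
E
python3 - <<'E'
from h import *
plan([([.46,-.09,.26],Rdown(62))])
E
```

```text
[[0.99, -0.62, -0.05, 0.0, 0.0, -0.51], [1.04, -0.53, -0.05, 0.0, 0.0, -0.5], [1.08, -0.44, -0.06, 0.0, 0.0, -0.51], [1.12, -0.33, -0.05, 0.0, 0.0, -0.51], [1.14, -0.24, -0.05, -0.01, 0.0, -0.51], [1.16, -0.14, -0.06, 0.0, 0.0, -0.5], [1.16, -0.03, -0.05, 0.0, 0.0, -0.51], [1.17, 0.07, -0.05, 0.0, 0.0, -0.51]]
->  [ 0.4602 -0.09    0.26  ] 8
```

```bash
sed -i 's#np.linalg.norm(tp-p)/.06#np.linalg.norm(tp-p)/.0495#' h.py
python3 - <<'E'
from h import *
plan([([.46,-.09,.26],Rdown(62))])
E
```

```text
[[0.79, -0.5, -0.04, 0.0, 0.0, -0.41], [0.82, -0.43, -0.04, 0.0, 0.0, -0.4], [0.86, -0.38, -0.05, 0.0, 0.0, -0.41], [0.88, -0.32, -0.04, 0.0, 0.0, -0.4], [0.89, -0.26, -0.04, 0.0, 0.0, -0.41], [0.92, -0.19, -0.04, 0.0, 0.0, -0.4], [0.92, -0.12, -0.04, -0.01, 0.0, -0.41], [0.93, -0.06, -0.05, 0.0, 0.0, -0.41]]
[[0.94, 0.01, -0.04, 0.0, 0.0, -0.4], [0.93, 0.07, -0.04, 0.0, 0.0, -0.41]]
->  [ 0.4602 -0.0899  0.26  ] 10
```

>>> {"method": "send_rows", "body": {"increments": [[[0.79,-0.5,-0.04,0,0,-0.41],[0.82,-0.43,-0.04,0,0,-0.4],[0.86,-0.38,-0.05,0,0,-0.41],[0.88,-0.32,-0.04,0,0,-0.4],[0.89,-0.26,-0.04,0,0,-0.41],[0.92,-0.19,-0.04,0,0,-0.4],[0.92,-0.12,-0.04,0,0,-0.41],[0.93,-0.06,-0.05,0,0,-0.41]]]}}

```text
clock: 1.15
eef_pos: [0.4052, -0.1642, 0.2562]
tool_rot: [0.891, 0.454, -0.0, -0.0]
ft_force: [0.2, -0.8, 0.6]
grip_width: 0.0854
```

>>> {"method": "send_rows", "body": {"increments": [[[0.94,0.01,-0.04,0,0,-0.4],[0.93,0.07,-0.04,0,0,-0.41],[0,0,0,0,0,0]]], "grip": 0.5}}

```text
clock: 1.52
eef_pos: [0.4617, -0.0881, 0.2599]
tool_rot: [0.856, 0.517, 0.0, -0.0]
ft_force: [-0.6, -0.9, 0.2]
grip_width: 0.0426
```

Run:
```python
from h import *
st();snap('wrist','w1');st()
```

```text
t 1.525 [ 0.4617 -0.0881  0.2599] yaw 62.30547700362196 zax [-0.0002  0.0005 -1.    ] j [-0.1887  0.1731 -0.0268  1.3712  0.0004  1.8655] F [-0.5623 -0.8546  0.1725] w 0.0426056227723321
t 1.575 [ 0.4606 -0.0893  0.2598] yaw 62.1694298814042 zax [-0.0013 -0.0001 -1.    ] j [-0.1912  0.1722 -0.0281  1.3717 -0.0003  1.8653] F [-0.2693  0.2109  0.147 ] w 0.04300672823880574
```

View pics/w1.png

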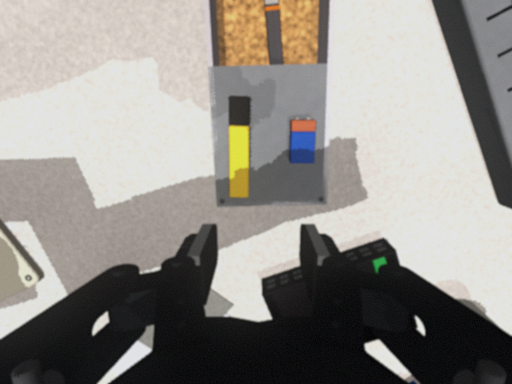

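The wrist view shows the highlighter at (229–250, 97–196), cap up, the battery at (290–316, 118–163), and the mic stem with its orange band near (272,30). Now for the exact positions.

```bash
cat > m2.py <<'E'
from h import *
import sys
d=np.load('pics/%s.npz'%sys.argv[1]);P=d['P'];c=d['c'];Z=P[...,2];T=d['T'];K=d['K']
hsv=cv2.cvtColor(c,cv2.COLOR_RGB2HSV)
v,u=np.mgrid[:384,:512]
m=(v<205)&(u>205)&(u<335)&(Z>.071)&(Z<.09)
n,l,s,_=cv2.connectedComponentsWithStats(m.astype(np.uint8))
def ray(px,z):
    r=T[:3,:3]@np.array([(px[0]-K[0,2])/K[0,0],(px[1]-K[1,2])/K[1,1],1]);return T[:3,3]+r*(z-T[2,3])/r[2]
for i in range(1,n):
    if s[i,4]<150: continue
    q=P[l==i];b=cv2.minAreaRect(np.c_[u[l==i],v[l==i]].astype(np.float32))
    z=np.median(q[:,2]);pts=np.array([ray(p,z) for p in cv2.boxPoints(b)])
    e=[pts[1]-pts[0],pts[2]-pts[1]];e=max(e,key=np.linalg.norm)
    print(s[i],'z',z,'ctr',pts.mean(0),'dims',np.linalg.norm(pts[1]-pts[0]),np.linalg.norm(pts[2]-pts[1]),'yaw',np.degrees(np.arctan2(e[1],e[0]))%180)
E
python3 m2.py w1
```

```text
[ 229   96   21  101 2055] z 0.07781073382908543 ctr [ 0.4555 -0.0554  0.0778] dims 0.020643828515161652 0.10758122629265283 yaw 61.82878390347777
[ 290  117   26   46 1134] z 0.08178614289652364 ctr [ 0.5196 -0.0787  0.0818] dims 0.02593737305723027 0.04724378798541157 yaw 65.16837361600227
```

Run:
```python
from h import *
s=plan([([.4555,-.0555,.12],Rdown(62)),([.4555,-.0555,.0735],Rdown(62))])
s=plan([([.4555,-.0555,.15],Rdown(62)),([.455,-.326,.13],Rdown(-7)),([.455,-.326,.017],Rdown(-7))],s)
```

```text
[[0.18, -0.13, 0.93, 0.0, 0.0, 0.01], [0.19, -0.14, 0.93, 0.0, 0.0, 0.0], [0.18, -0.13, 0.94, -0.01, 0.0, 0.01]]
->  [ 0.4556 -0.0556  0.1198] 3
[[0.0, 0.0, 0.93, 0.0, 0.0, 0.0]]
->  [ 0.4557 -0.0557  0.0733] 1
[[0.0, 0.0, -0.77, 0.0, 0.0, 0.0], [0.0, 0.0, -0.76, 0.0, 0.0, 0.0]]
->  [ 0.4556 -0.0556  0.1498] 2
[[-0.68, 0.36, 0.06, 0.0, 0.0, 0.99], [-0.61, 0.48, 0.05, 0.0, 0.0, 0.98], [-0.52, 0.57, 0.06, 0.0, 0.0, 0.99], [-0.42, 0.65, 0.06, 0.0, 0.0, 0.98], [-0.3, 0.71, 0.06, 0.0, 0.0, 0.99], [-0.17, 0.75, 0.05, 0.0, 0.0, 0.98], [-0.04, 0.78, 0.06, 0.01, 0.0, 0.99]]
->  [ 0.455  -0.3262  0.13  ] 7
[[0.0, 0.0, 0.75, 0.0, 0.0, 0.0], [0.0, 0.0, 0.76, 0.0, 0.0, 0.0], [0.0, 0.0, 0.75, 0.0, 0.0, 0.0]]
->  [ 0.455  -0.3261  0.017 ] 3
```

>>> {"method": "send_rows", "body": {"increments": [[[0.18,-0.13,0.93,0,0,0.01],[0.19,-0.14,0.93,0,0,0],[0.18,-0.13,0.94,0,0,0.01],[0,0,0.5,0,0,0],[0,0,0.43,0,0,0],[0,0,0,0,0,0]]]}}

```text
clock: 2.33
eef_pos: [0.4538, -0.0576, 0.0726]
tool_rot: [0.859, 0.513, -0.002, -0.001]
ft_force: [0.0, -0.2, 0.9]
grip_width: 0.0429
```

>>> {"method": "send_rows", "body": {"increments": [[[0,0,0,0,0,0],[0,0,0,0,0,0],[0,0,0,0,0,0],[0,0,0,0,0,0]]], "grip": 1}}

```text
clock: 2.82
eef_pos: [0.4564, -0.0571, 0.0749]
tool_rot: [0.858, 0.514, 0.001, 0.001]
ft_force: [-1.2, -1.0, 7.3]
grip_width: 0.0201
```

>>> {"method": "send_rows", "body": {"increments": [[[0,0,-0.4,0,0,0],[0,0,-0.6,0,0,0],[0,0,-0.6,0,0,0]]]}}

```text
clock: 3.2
eef_pos: [0.4554, -0.0565, 0.1546]
tool_rot: [0.858, 0.514, -0.0, -0.0]
ft_force: [-0.3, -1.0, -0.9]
grip_width: 0.0202
```

Run:
```python
from h import *
st();snap('wrist','w2')
```

```text
t 3.2 [ 0.4554 -0.0565  0.1546] yaw 61.82727432321578 zax [-0.0004  0.0003 -1.    ] j [-0.1236  0.2183 -0.2536  1.0993  0.0002  1.9389] F [-0.2796 -1.0299 -0.9066] w 0.020200192365863755
```

View pics/w2.png

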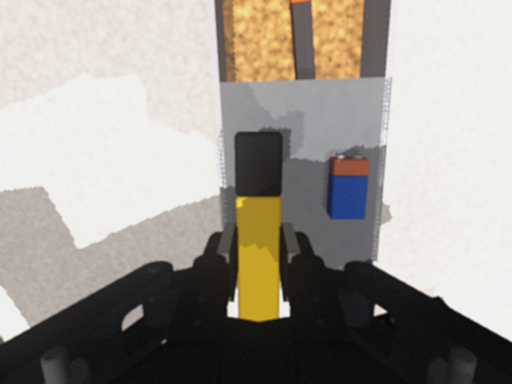

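>>> {"method": "send_rows", "body": {"increments": [[[-0.68,0.36,0.06,0,0,0.99],[-0.61,0.48,0.05,0,0,0.98],[-0.52,0.57,0.06,0,0,0.99],[-0.42,0.65,0.06,0,0,0.98],[-0.3,0.71,0.06,0,0,0.99],[-0.17,0.75,0.05,0,0,0.98],[-0.04,0.78,0.06,0,0,0.99],[0,0,0.5,0,0,0]]]}}

```text
clock: 4.25
eef_pos: [0.4558, -0.3311, 0.11]
tool_rot: [0.998, -0.065, 0.002, 0.002]
ft_force: [-0.4, 0.6, -1.4]
grip_width: 0.0201
```

>>> {"method": "send_rows", "body": {"increments": [[[0,0,0.8,0,0,0],[0,0,0.7,0,0,0],[0,0,0.3,0,0,0],[0,0,0,0,0,0]]]}}

```text
clock: 4.75
eef_pos: [0.4538, -0.3267, 0.018]
tool_rot: [0.998, -0.063, -0.001, -0.001]
ft_force: [-0.9, -0.2, -0.4]
grip_width: 0.0199
```

Run:
```python
from h import *
st();c,P,z,T,K=snap('scene','s2')
im=c[140:260,90:330];cv2.imwrite('pics/s2c.png',cv2.resize(im[...,::-1],(720,360),interpolation=cv2.INTER_CUBIC))
```

```text
t 4.75 [ 0.4538 -0.3267  0.018 ] yaw -7.176395644774013 zax [-0.0018  0.0014 -1.    ] j [-0.6241  0.5468 -0.1571  0.8692  0.0001  2.6428] F [-0.9242 -0.1725 -0.4164] w 0.01990010546171933
```

View pics/s2c.png

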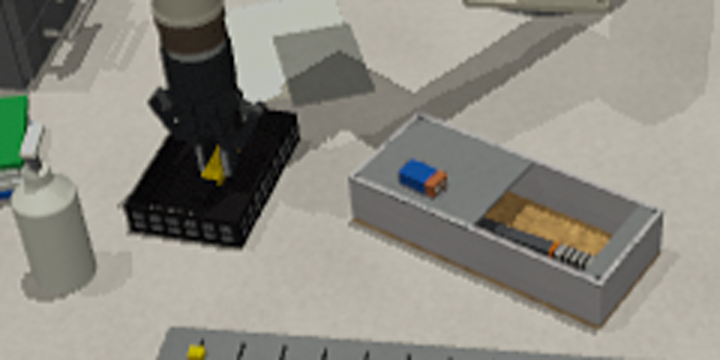

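The highlighter is inside the basket (crop 212,165). I'll release it there.

>>> {"method": "send_rows", "body": {"increments": [[[0,0,0,0,0,0],[0,0,0,0,0,0],[0,0,-0.3,0,0,0],[0,0,-0.8,0,0,0],[0,0,-0.9,0,0,0],[0,0,-0.9,0,0,0]]], "grip": 0.5}}

```text
clock: 5.55
eef_pos: [0.4544, -0.3273, 0.1667]
tool_rot: [0.998, -0.063, 0.001, 0.0]
ft_force: [0.6, -0.3, -0.2]
grip_width: 0.0426
```

Run:
```python
from h import *
st();snap('wrist','w3')
s=plan([([.5195,-.0785,.135],Rdown(65)),([.5195,-.0785,.075],Rdown(65))])
```

```text
t 5.55 [ 0.4544 -0.3273  0.1667] yaw -7.183161895381518 zax [ 0.0013 -0.0009 -1.    ] j [-0.6242  0.3971  0.0327  1.2048  0.      2.6427] F [ 0.649  -0.3307 -0.1502] w 0.04256330090625015
[[0.07, -0.64, 0.09, 0.01, 0.0, -0.9], [0.18, -0.62, 0.1, 0.01, -0.01, -0.9], [0.27, -0.59, 0.09, 0.01, 0.0, -0.91], [0.36, -0.54, 0.1, 0.01, -0.01, -0.9], [0.44, -0.47, 0.1, 0.01, 0.0, -0.9], [0.51, -0.4, 0.09, 0.0, -0.01, -0.9], [0.56, -0.32, 0.1, 0.01, 0.0, -0.91], [0.61, -0.22, 0.1, 0.01, 0.0, -0.9]]
->  [ 0.5195 -0.0784  0.1349] 8
[[0.0, 0.0, 0.6, 0.0, 0.0, 0.0], [0.0, 0.0, 0.6, 0.0, 0.0, 0.0]]
->  [ 0.5196 -0.0784  0.0749] 2
```

View pics/w3.png

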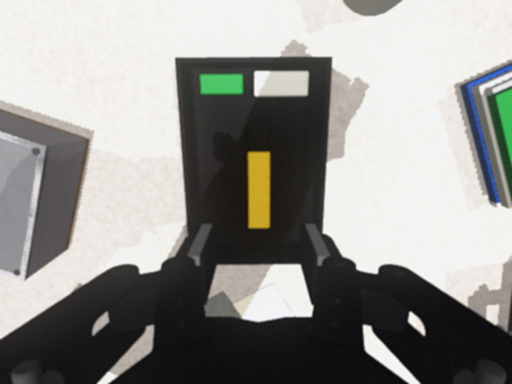

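The highlighter lies flat in the basket at (259,190), clear of the erasers. Next is the battery.

>>> {"method": "send_rows", "body": {"increments": [[[0.07,-0.64,0.09,0,0,-0.9],[0.18,-0.62,0.1,0,0,-0.9],[0.27,-0.59,0.09,0,0,-0.91],[0.36,-0.54,0.1,0,0,-0.9],[0.44,-0.47,0.1,0,0,-0.9],[0.51,-0.4,0.09,0,0,-0.9],[0.56,-0.32,0.1,0,0,-0.91],[0.61,-0.22,0.1,0,0,-0.9]]]}}

```text
clock: 6.6
eef_pos: [0.5169, -0.0752, 0.1265]
tool_rot: [0.842, 0.54, 0.001, 0.001]
ft_force: [0.3, -0.2, 0.4]
grip_width: 0.0426
```

>>> {"method": "send_rows", "body": {"increments": [[[0,0,0.1,0,0,0],[0,0,0,0,0,0]]]}}

```text
clock: 6.85
eef_pos: [0.5161, -0.0764, 0.1206]
tool_rot: [0.844, 0.537, -0.0, 0.0]
ft_force: [0.1, -0.8, 0.2]
grip_width: 0.0427
```

```bash
python3 - <<'E'
from h import *
st();snap('wrist','w4')
s=plan([([.5195,-.0785,.0765],Rdown(65))])
E
python3 m2.py w4
```

```text
t 6.85 [ 0.5161 -0.0764  0.1206] yaw 64.95566161199856 zax [-0.0001 -0.0004 -1.    ] j [-0.1468  0.3652 -0.1444  1.0612 -0.0005  1.8611] F [ 0.0521 -0.8107  0.1946] w 0.042668608339049494
[[0.0, 0.07, 0.88, 0.0, 0.0, -0.01]]
->  [ 0.5194 -0.0783  0.0767] 1
[ 246  178   42   27 1007] z 0.08173845270862704 ctr [ 0.5282 -0.0628  0.0817] dims 0.024971772811874546 0.016637058782763798 yaw 154.94155100303217
```

View pics/w4.png

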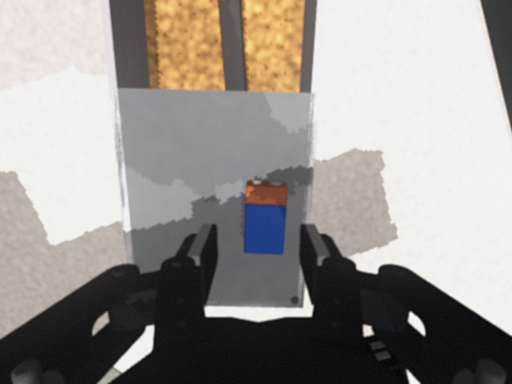

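The battery sits between the jaws at (245–287, 180–253), slightly right of the jaw centre. I'll shift and descend.

>>> {"method": "send_rows", "body": {"increments": [[[0.03,0.09,0.5,0,0,0],[0,0,0.38,0,0,0],[0,0,0,0,0,0]]]}}

```text
clock: 7.28
eef_pos: [0.5196, -0.0776, 0.0753]
tool_rot: [0.844, 0.536, -0.001, -0.001]
ft_force: [0.1, 0.5, 1.5]
grip_width: 0.0426
```

>>> {"method": "send_rows", "body": {"increments": [[[0,0,0,0,0,0],[0,0,0,0,0,0],[0,0,0,0,0,0],[0,0,-0.4,0,0,0],[0,0,-0.6,0,0,0],[0,0,-0.6,0,0,0]]], "grip": 1}}

```text
clock: 8.02
eef_pos: [0.5209, -0.0766, 0.1571]
tool_rot: [0.843, 0.537, -0.0, -0.0]
ft_force: [0.4, -0.5, -0.0]
grip_width: 0.0241
```

Run:
```python
from h import *
st();snap('wrist','w5')
s=plan([([.452,.3245,.12],Rdown(65)),([.452,.3245,.018],Rdown(65))])
```

```text
t 8.025 [ 0.5209 -0.0766  0.1571] yaw 65.02457116514304 zax [-0.0004  0.0001 -1.    ] j [-0.146   0.3423 -0.0751  1.1537  0.0001  1.8607] F [ 0.441  -0.4775 -0.0023] w 0.024071454901988917
[[0.74, -0.52, 0.09, 0.0, 0.0, 0.0], [0.74, -0.52, 0.09, 0.01, 0.0, 0.0], [0.74, -0.52, 0.09, 0.0, 0.0, 0.0], [0.75, -0.52, 0.09, 0.01, -0.01, 0.0], [0.74, -0.52, 0.09, 0.0, 0.0, 0.0], [0.74, -0.52, 0.1, 0.01, 0.0, 0.0], [0.74, -0.53, 0.09, 0.0, 0.0, 0.0], [0.74, -0.52, 0.09, 0.0, 0.0, 0.0]]
[[0.74, -0.52, 0.09, 0.01, 0.0, 0.0]]
->  [0.4517 0.3244 0.1201] 9
[[0.0, 0.0, 0.68, 0.0, 0.0, 0.0], [0.0, 0.0, 0.68, 0.0, 0.0, 0.0], [0.0, 0.0, 0.68, 0.0, 0.0, 0.0]]
->  [0.4517 0.3244 0.0181] 3
```

View pics/w5.png

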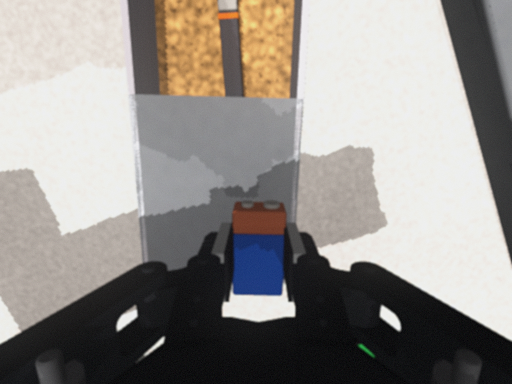

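>>> {"method": "send_rows", "body": {"increments": [[[0.74,-0.52,0.09,0,0,0],[0.74,-0.52,0.09,0,0,0],[0.74,-0.52,0.09,0,0,0],[0.75,-0.52,0.09,0,0,0],[0.74,-0.52,0.09,0,0,0],[0.74,-0.52,0.1,0,0,0],[0.74,-0.53,0.09,0,0,0],[0.74,-0.52,0.09,0,0,0]]]}}

```text
clock: 9.07
eef_pos: [0.4568, 0.2817, 0.1196]
tool_rot: [0.843, 0.538, 0.0, 0.0]
ft_force: [0.5, -0.5, -0.3]
grip_width: 0.0238
```

>>> {"method": "send_rows", "body": {"increments": [[[0.74,-0.52,0.09,0,0,0],[0,0,0.6,0,0,0],[0,0,0.7,0,0,0],[0,0,0.5,0,0,0],[0,0,0.22,0,0,0],[0,0,0,0,0,0]]]}}

```text
clock: 9.82
eef_pos: [0.4479, 0.3239, 0.0167]
tool_rot: [0.843, 0.537, -0.001, -0.0]
ft_force: [-7.8, -4.9, 17.7]
grip_width: 0.0242
```

>>> {"method": "send_rows", "body": {"increments": [[[0,0,0,0,0,0],[0,0,0,0,0,0],[0,0,-0.3,0,0,0],[0,0,-0.8,0,0,0],[0,0,-0.9,0,0,0],[0,0,-0.9,0,0,0]]], "grip": 0.5}}

```text
clock: 10.58
eef_pos: [0.4494, 0.3246, 0.1615]
tool_rot: [0.843, 0.537, 0.0, -0.0]
ft_force: [0.0, 0.2, -0.3]
grip_width: 0.0427
```

Run:
```python
from h import *
st();snap('wrist','w6')
cx=np.array([np.cos(np.radians(63.9)),np.sin(np.radians(63.9))])
s=plan([(list(np.array([.526,.002])+cx*.01)+[.2],Rdown(63.9))])
```

```text
t 10.575 [0.4494 0.3246 0.1615] yaw 65.01517765046925 zax [ 0.0005  0.0004 -1.    ] j [ 0.6256  0.3909  0.0091  1.1884 -0.      2.6324] F [ 0.0363  0.1599 -0.2521] w 0.04270053164599317
[[-0.72, 0.58, -0.09, 0.0, -0.01, 0.02], [-0.72, 0.59, -0.1, 0.01, -0.01, 0.01], [-0.72, 0.59, -0.09, 0.0, -0.01, 0.02], [-0.72, 0.59, -0.09, 0.01, 0.0, 0.01], [-0.72, 0.59, -0.09, 0.0, -0.01, 0.02], [-0.71, 0.59, -0.1, 0.01, -0.01, 0.02], [-0.72, 0.6, -0.09, 0.0, -0.01, 0.01]]
->  [0.5304 0.0108 0.2002] 7
```

View pics/w6.png

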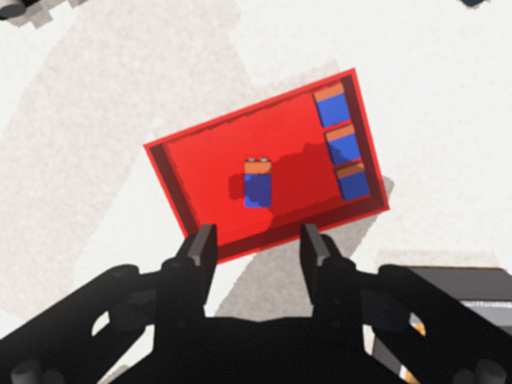

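The battery lies flat in the tray at (258,183), clear of the fixed batteries. Next I'll go to a viewpoint over the opening.

>>> {"method": "send_rows", "body": {"increments": [[[-0.72,0.58,-0.15,0,0,0.02],[-0.72,0.59,-0.15,0,0,0.01],[-0.72,0.59,-0.15,0,0,0.02],[-0.72,0.59,-0.15,0,0,0.01],[-0.72,0.59,-0.1,0,0,0.02],[-0.71,0.59,-0.1,0,0,0.02],[-0.72,0.6,-0.1,0,0,0.01],[0,0,0,0,0,0]]]}}

```text
clock: 11.62
eef_pos: [0.5286, 0.0058, 0.2053]
tool_rot: [0.85, 0.527, 0.001, 0.001]
ft_force: [0.1, 0.9, -0.4]
grip_width: 0.0429
```

>>> {"method": "send_rows", "body": {"increments": [[[0,0,0,0,0,0],[0,0,0,0,0,0]]], "grip": 0.55}}

```text
clock: 11.88
eef_pos: [0.5273, 0.0099, 0.2043]
tool_rot: [0.848, 0.53, -0.0, -0.0]
ft_force: [0.2, -0.3, 0.0]
grip_width: 0.038
```

Run:
```python
from h import *
st();snap('wrist','w7')
```

```text
t 11.875 [0.5273 0.0099 0.2043] yaw 64.01939664849476 zax [-0.0004  0.0003 -1.    ] j [0.0186 0.3122 0.0097 1.2687 0.0003 2.0429] F [ 0.238  -0.3259  0.0189] w 0.037995822653777205
```

View pics/w7.png

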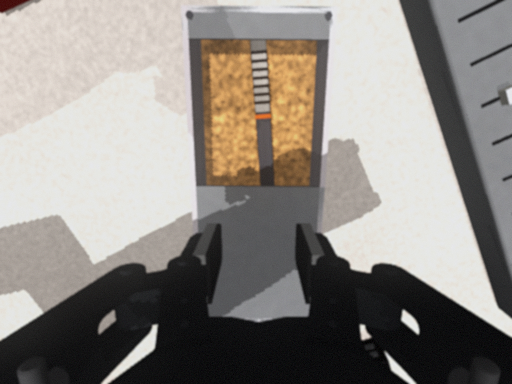

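The view shows the opening between rows 39 and 186. The mic runs from (258,40) to (267,186), with the orange band at (263,116), slightly skewed.

```bash
cat > m3.py <<'E'
from h import *
d=np.load('pics/w7.npz');P=d['P'];c=d['c'];Z=P[...,2];T=d['T'];K=d['K']
def ray(px,z):
    r=T[:3,:3]@np.array([(px[0]-K[0,2])/K[0,0],(px[1]-K[1,2])/K[1,1],1]);return T[:3,3]+r*(z-T[2,3])/r[2]
v,u=np.mgrid[:384,:512]
top=(Z>.059)&(Z<.070)&(v<230)&(u>170)&(u<345)
print('top z',np.median(P[top][:,2]))
r=cv2.minAreaRect(P[top][:,:2].astype(np.float32));print(r);print(cv2.boxPoints(r))
# edges of panel in column range, mic in depth
mic=(Z>.016)&(Z<.030)&(v>45)&(v<183)&(u>235)&(u<290)
print('mic z',np.median(P[mic][:,2]),mic.sum(), 'floor',np.median(P[(v>60)&(v<150)&(u>280)&(u<305)][:,2]))
q=P[mic][:,:2];f=cv2.fitLine(q.astype(np.float32),cv2.DIST_HUBER,0,.001,.001).ravel();print(f,np.degrees(np.arctan2(f[1],f[0])))
cx=np.array([np.cos(np.radians(63.9)),np.sin(np.radians(63.9))]);cy=np.array([-cx[1],cx[0]])
C=np.array([.526,.002])
tc=lambda p:np.array([(p[:2]-C)@cx,(p[:2]-C)@cy])*1000
for n,p,z in [('panel edge L',(204,186),.064),('panel edge R',(320,186),.064),('strip L',(202,39),.064),('strip R',(317,39),.064),('cornL',(186,9),.064),('cornR',(331,9),.064),('sideL',(192,120),.064),('sideR',(325,120),.064),('band',(263,116),.022),('mic head at strip',(258,45),.022),('mic at panel',(266,180),.022)]:
    w=ray(p,z);print(n,w,tc(w))
for i in range(16,230,6):pass
for vv in (60,90,110,118,125,150,175):
    row=c[vv,235:290].astype(int);print(vv,''.join('#' if m else '.' for m in mic[vv,235:290]))
E
python3 m3.py
```

```text
top z 0.0648901664580897
((0.549260139465332, 0.054817065596580505), (0.201333150267601, 0.13080570101737976), 63.74738311767578)
[[ 0.4461 -0.0065]
 [ 0.5634 -0.0644]
 [ 0.6524  0.1162]
 [ 0.5351  0.174 ]]
mic z 0.022940526111809745 2087 floor 0.00692738251244851
[0.3711 0.9286 0.5586 0.0633] 68.21408
panel edge L [0.4777 0.0281 0.064 ] [ 2.1736 54.8756]
panel edge R [ 0.5788 -0.0212  0.064 ] [  2.397  -57.6511]
strip L [0.5386 0.1428 0.064 ] [132.0341  50.6061]
strip R [0.627  0.0997 0.064 ] [132.2081 -47.7431]
cornL [0.5376 0.1687 0.064 ] [154.8244  62.8782]
cornR [0.6465 0.1156 0.064 ] [155.0341 -58.2021]
sideL [0.4978 0.0877 0.064 ] [64.5287 62.984 ]
sideR [0.6072 0.0343 0.064 ] [ 64.7577 -58.6979]
band [0.558  0.0614 0.022 ] [67.3826 -2.6111]
mic head at strip [0.5832 0.125  0.022 ] [135.6172   2.7588]
mic at panel [ 0.531  -0.0023  0.022 ] [-1.6718 -6.3701]
60 ................#################......................
90 ...................###############.....................
110 ....................################...................
118 .....................###############...................
125 .....................################..................
150 .......................###############.................
175 .........................###############...............
```

Run:
```python
from h import *
s=plan([([.5615,.0707,.115],Rdown(68))])
```

```text
[[0.46, 0.03, 0.6, 0.0, 0.0, -0.13], [0.47, 0.04, 0.59, 0.0, 0.0, -0.13], [0.46, 0.05, 0.6, 0.0, 0.0, -0.14]]
->  [0.5617 0.0707 0.1148] 3
```

>>> {"method": "send_rows", "body": {"increments": [[[0.46,0.03,0.6,0,0,-0.13],[0.47,0.04,0.59,0,0,-0.13],[0.46,0.05,0.6,0,0,-0.14],[0,0,0,0,0,0]]]}}

```text
clock: 12.42
eef_pos: [0.5602, 0.0714, 0.112]
tool_rot: [0.828, 0.56, -0.003, -0.001]
ft_force: [0.3, -1.0, 0.1]
grip_width: 0.0384
```

Run:
```python
from h import *
st();snap('wrist','w8');st()
```

```text
t 12.425 [0.5602 0.0714 0.112 ] yaw 68.13486822591179 zax [-0.0058 -0.0006 -1.    ] j [ 0.1266  0.4551 -0.0284  1.0931  0.0001  2.079 ] F [ 0.2981 -1.0414  0.0695] w 0.03841777232055125
t 12.475 [0.561  0.0706 0.1137] yaw 68.05946852603785 zax [-0.0032 -0.0007 -1.    ] j [ 0.1252  0.4529 -0.027   1.0941 -0.0003  2.079 ] F [ 0.4503 -0.3242 -0.7144] w 0.038799667849181846
```

View pics/w8.png

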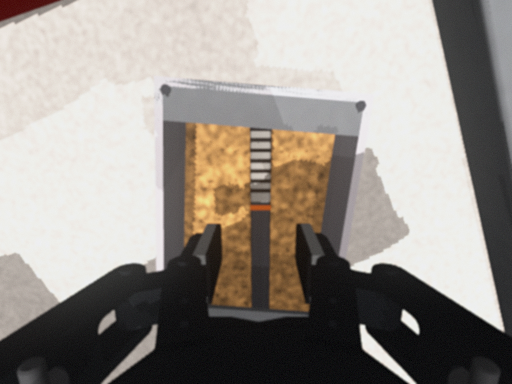

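The mic is vertical in the image at column 260, midway between the jaws, with its band at (260,208). I'll descend and grip.

>>> {"method": "send_rows", "body": {"increments": [[[0,0,0.5,0,0,0],[0,0,0.6,0,0,0],[0,0,0.5,0,0,0],[0,0,0.3,0,0,0],[0,0,0,0,0,0],[0,0,0,0,0,0]]]}}

```text
clock: 13.22
eef_pos: [0.5633, 0.0694, 0.0212]
tool_rot: [0.83, 0.559, 0.001, 0.001]
ft_force: [-1.0, -0.2, -0.0]
grip_width: 0.0385
```

Run:
```python
from h import *
st()
```

```text
t 13.225 [0.5633 0.0694 0.0212] yaw 67.9044505538175 zax [ 0.0023  0.0002 -1.    ] j [ 0.1226  0.5531 -0.1349  0.8805 -0.0001  2.079 ] F [-1.0331 -0.2371 -0.0165] w 0.038523936726033645
```

>>> {"method": "send_rows", "body": {"increments": [[[0,0,0.04,0,0,0],[0,0,0,0,0,0],[0,0,0,0,0,0],[0,0,0,0,0,0],[0,0,0,0,0,0],[0,0,0,0,0,0]]], "grip": 1}}

```text
clock: 13.98
eef_pos: [0.5631, 0.0695, 0.0189]
tool_rot: [0.829, 0.559, 0.001, 0.0]
ft_force: [-0.3, 0.2, 5.9]
grip_width: 0.0143
```

>>> {"method": "send_rows", "body": {"increments": [[[0,0,-0.1,0,0,0],[0,0,-0.1,0,0,0],[0,0,0,0,0,0]]]}}

```text
clock: 14.35
eef_pos: [0.5624, 0.0694, 0.0281]
tool_rot: [0.829, 0.559, 0.0, 0.0]
ft_force: [-0.0, -0.4, -1.1]
grip_width: 0.014
```

Run:
```python
from h import *
st();snap('wrist','w9');snap('scene','s9')
c=cv2.imread('pics/s9.png')[165:255,190:330];cv2.imwrite('pics/s9c.png',cv2.resize(c,None,fx=5,fy=5,interpolation=cv2.INTER_CUBIC))
```

```text
t 14.35 [0.5624 0.0694 0.0281] yaw 67.91904163802458 zax [ 0.0004  0.0001 -1.    ] j [ 0.1227  0.5444 -0.1287  0.8973  0.      2.0789] F [-0.0017 -0.4495 -1.1088] w 0.01404548057642949
```

View pics/w9.png

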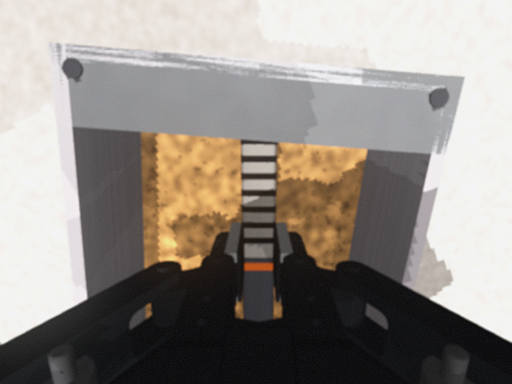

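View pics/s9c.png

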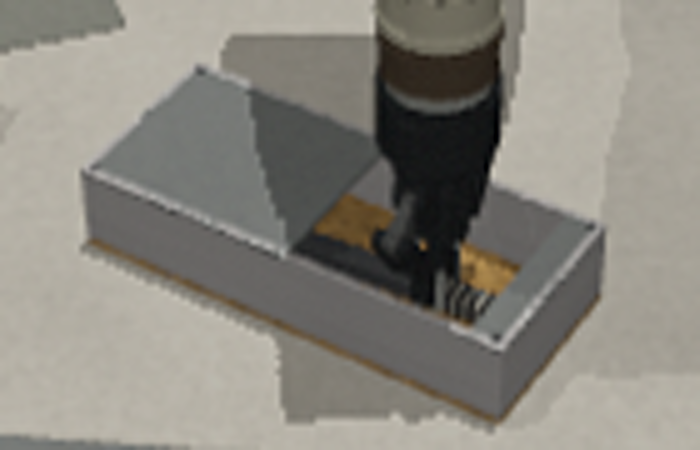

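Grip is firm (14 mm opening, light load), with the mic just off the floor. I'll draw it back about 46 mm along its own axis.

>>> {"method": "send_rows", "body": {"increments": [[[-0.2,0,-0.02,0,0,0],[-0.3,0,-0.02,0,0,0],[-0.3,0,-0.02,0,0,0],[-0.12,0,0,0,0,0],[0,0,0,0,0,0]]]}}

```text
clock: 15.08
eef_pos: [0.5447, 0.026, 0.0309]
tool_rot: [0.83, 0.558, 0.0, -0.0]
ft_force: [-0.1, -0.0, -2.6]
grip_width: 0.0139
```

Run:
```python
from h import *
o=st();snap('wrist','w10');snap('side','sd10')
c=cv2.imread('pics/sd10.png')[150:240,190:330];cv2.imwrite('pics/sd10c.png',cv2.resize(c,None,fx=5,fy=5,interpolation=cv2.INTER_CUBIC))
```

```text
t 15.075 [0.5447 0.026  0.0309] yaw 67.84126700068292 zax [ 0.0001  0.0002 -1.    ] j [ 0.0476  0.5066 -0.1874  0.8767  0.0002  2.0051] F [-0.0506 -0.0394 -2.5548] w 0.013927516744770555
```

View pics/w10.png

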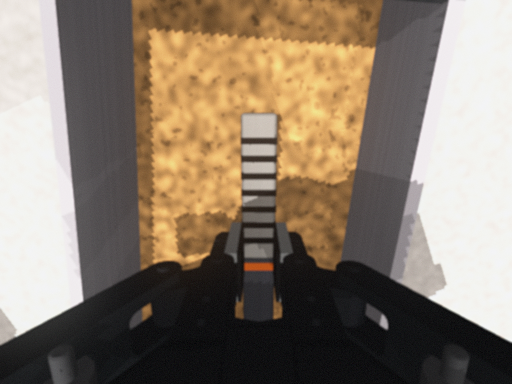

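View pics/sd10c.png

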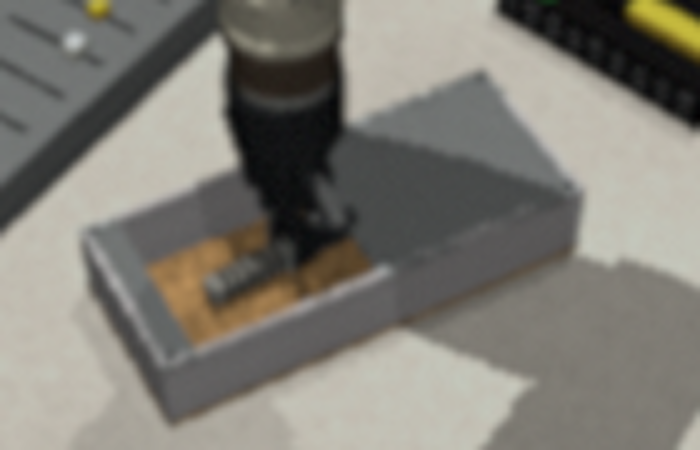

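The head end is now visible at (260,113), free of the strip. I'll measure the mic's pitch and head position, then plan the diagonal path.

```bash
cat > m4.py <<'E'
from h import *
o=get_obs()
d=np.load('pics/w10.npz');P=d['P'];Z=P[...,2]
tcp=np.array([.5447,.026,.0309]);Rt=Rdown(67.84)
L=Rt.inv().apply((P-tcp).reshape(-1,3)).reshape(P.shape)
for v in (113,114,116,120,130,150,170,190,210,230): print(v,L[v,256:264].mean(0)*1000)
E
python3 m4.py
cat > path.py <<'E'
import numpy as np
# 2D case frame mm: G (grip pt on axis) , theta
def marg(Gx,Gz,th,s,h):
    t=np.radians(th);c,sn=np.cos(t),np.sin(t);a=np.array([c,sn]);n=np.array([-sn,c]);G=np.array([Gx,Gz])
    tb=G-s*a-8*n; tt=G-s*a+8*n; hb=G+h*a-8*n; ht=G+h*a+8*n
    def d(pt):   # signed: perpendicular offset and along
        r=np.array(pt)-G; return r@a, r@n
    m={'floor':tb[1]-6,'wall':tt[0]+150}
    al,pe=d((0,60));m['edge']=pe-8 if -s<al<h else np.inf
    al,pe=d((130,64)); m['strip']=-8-pe if al<h else np.inf
    m['tailtop']=60-tt[1] if tt[0]<0 else np.inf
    m['headx']=130-max(hb[0],ht[0]) if hb[1]<66 else np.inf
    return m
if __name__=='__main__':
    s,h=150,70
    for w in [(28,26,0),(28,38,7),(28,51,13.5),(28,53,14),(50,59,15),(70,66,16.5),(90,72,17.5),(110,79,19),(130,87,20),(150,96,20),(165,105,20),(170,125,20)]:
        m=marg(*w,s,h);print(w,{k:round(float(v),1) for k,v in m.items() if v<900})
E
python3 path.py
```

```text
113 [64.6362  0.7166 -3.4393]
114 [64.2199  0.7145 -3.9123]
116 [63.3785  0.7148 -4.0484]
120 [61.6848  0.7178 -4.091 ]
130 [57.3821  0.7239 -3.8626]
150 [48.6359  0.7275 -4.4111]
170 [39.5159  0.7368 -4.3012]
190 [ 34.5633   0.8143 -20.7429]
210 [20.3014  0.7577 -4.3486]
230 [ 9.9711  0.7691 -3.9492]
(28, 26, 0) {'floor': 12.0, 'wall': 28.0, 'edge': 26.0, 'tailtop': 26.0, 'headx': 32.0}
(28, 38, 7) {'floor': 5.8, 'wall': 28.1, 'edge': 17.2, 'tailtop': 32.3, 'headx': 31.5}
(28, 51, 13.5) {'floor': 2.2, 'wall': 30.3, 'edge': 7.3, 'tailtop': 36.2, 'headx': 32.1}
(28, 53, 14) {'floor': 2.9, 'wall': 30.5, 'edge': 5.6, 'tailtop': 35.5, 'headx': 32.1}
(50, 59, 15) {'floor': 6.4, 'wall': 53.0, 'edge': 5.9, 'tailtop': 32.1}
(70, 66, 16.5) {'floor': 9.7, 'wall': 73.9, 'edge': 6.1, 'strip': 11.0, 'tailtop': 28.9}
(90, 72, 17.5) {'floor': 13.3, 'wall': 94.5, 'edge': 7.6, 'strip': 11.7, 'tailtop': 25.5}
(110, 79, 19) {'floor': 16.6, 'wall': 115.6, 'edge': 9.8, 'strip': 12.7, 'tailtop': 22.3}
(130, 87, 20) {'floor': 22.2, 'wall': 136.3, 'edge': 11.1, 'strip': 13.6, 'tailtop': 16.8}
(150, 96, 20) {'floor': 31.2, 'wall': 156.3, 'strip': 15.2}
(165, 105, 20) {'floor': 40.2, 'wall': 171.3, 'strip': 18.6}
(170, 125, 20) {'floor': 60.2, 'wall': 176.3, 'strip': 35.6}
```

```bash
cat > plan2.py <<'E'
from h import *
from path import marg
W=[(27.5,27,0),(28,38,5.5),(28,49,10.5),(28,54,13),(46,58.5,14),(68,66,16),(90,73.5,17.5),(112,81.5,19),(134,90,20),(156,100,20)]
for w in W:
    for s,h in((155.5,64.5),):
        m=marg(*w,s,h);print(w,{k:round(float(v),1) for k,v in m.items() if v<900})
yaw=67.85;hd=np.array([np.cos(np.radians(yaw)),np.sin(np.radians(yaw)),0])
g0=np.array([.5447,.026,0])
wp=[]
for gx,gz,t in W[1:]+[(158,140,20),(150,180,20),(140,220,20)]:
    q=Rdown(yaw,t);tcp=g0+hd*(gx-27.5)/1000+np.array([0,0,gz/1000])-q.apply([0,0,.004]);wp.append((tcp,q))
plan(wp)
E
python3 plan2.py
```

```text
(27.5, 27, 0) {'floor': 13.0, 'wall': 22.0, 'edge': 25.0, 'tailtop': 25.0, 'headx': 38.0}
(28, 38, 5.5) {'floor': 9.1, 'wall': 22.4, 'edge': 16.6, 'tailtop': 28.9, 'headx': 37.0}
(28, 49, 10.5) {'floor': 6.8, 'wall': 23.6, 'edge': 7.9, 'tailtop': 31.5, 'headx': 37.1}
(28, 54, 13) {'floor': 5.2, 'wall': 24.7, 'edge': 4.1, 'tailtop': 33.2, 'headx': 37.4}
(46, 58.5, 14) {'floor': 7.1, 'wall': 43.2, 'edge': 4.6, 'tailtop': 31.4}
(68, 66, 16) {'floor': 9.4, 'wall': 66.3, 'edge': 5.0, 'strip': 11.0, 'tailtop': 29.2}
(90, 73.5, 17.5) {'floor': 13.1, 'wall': 89.3, 'edge': 6.2, 'strip': 13.1, 'tailtop': 25.6}
(112, 81.5, 19) {'floor': 17.3, 'wall': 112.4, 'edge': 8.1, 'strip': 14.4, 'tailtop': 21.6}
(134, 90, 20) {'floor': 23.3, 'wall': 135.1, 'edge': 9.6, 'strip': 15.1, 'tailtop': 15.7}
(156, 100, 20) {'floor': 33.3, 'wall': 157.1, 'strip': 16.9}
[[-0.01, 0.0, -0.22, 0.0, 0.55, 0.01]]
->  [0.545  0.0263 0.0419] 1
[[0.01, 0.0, -0.22, 0.0, 0.5, 0.0]]
->  [0.5447 0.0258 0.0529] 1
[[0.01, 0.0, -0.1, 0.0, 0.25, 0.0]]
->  [0.5446 0.0254 0.0579] 1
[[0.37, 0.0, -0.01, 0.0, 0.1, 0.0]]
->  [0.5513 0.0419 0.0626] 1
[[0.46, 0.0, -0.03, 0.0, 0.2, 0.0]]
->  [0.5596 0.0623 0.0696] 1
[[0.47, 0.0, -0.03, 0.0, 0.15, 0.0]]
->  [0.568  0.0828 0.0775] 1
[[0.46, 0.0, -0.02, 0.0, 0.15, 0.0]]
->  [0.5762 0.1028 0.0854] 1
[[0.47, 0.0, -0.01, 0.0, 0.1, 0.0]]
->  [0.5845 0.1233 0.0935] 1
[[0.48, 0.0, -0.04, 0.0, 0.0, 0.0]]
->  [0.5928 0.1435 0.1036] 1
[[0.32, 0.0, -0.74, 0.0, 0.0, 0.0]]
->  [0.5936 0.1457 0.1439] 1
[[0.12, 0.0, -0.81, 0.0, 0.0, 0.0]]
->  [0.5905 0.1381 0.184 ] 1
[[0.09, 0.0, -0.82, 0.0, 0.0, 0.0]]
->  [0.5868 0.129  0.2241] 1
```

>>> {"method": "send_rows", "body": {"increments": [[[0,0,-0.11,0,0.27,0],[0,0,-0.11,0,0.28,0],[0,0,-0.11,0,0.25,0],[0,0,-0.11,0,0.25,0],[0,0,-0.05,0,0.12,0],[0.01,0,-0.05,0,0.13,0],[0,0,0,0,0,0],[0,0,0,0,0,0]]]}}

```text
clock: 16.18
eef_pos: [0.5442, 0.025, 0.0576]
tool_rot: [0.824, 0.555, 0.094, -0.063]
ft_force: [-0.2, 0.7, -1.1]
grip_width: 0.0141
```

Run:
```python
from h import *
o=st();snap('wrist','w11');snap('side','sd11');snap('scene','s11')
a=cv2.imread('pics/sd11.png')[140:240,190:330];b=cv2.imread('pics/s11.png')[150:250,190:330]
cv2.imwrite('pics/c11.png',cv2.resize(np.hstack([a,b]),None,fx=2.8,fy=2.8,interpolation=cv2.INTER_CUBIC))
```

```text
t 16.175 [0.5442 0.025  0.0576] yaw 67.92976560239016 zax [ 0.0843  0.2084 -0.9744] j [-0.0702  0.4305 -0.2574  0.8118  0.2154  1.8934] F [-0.2219  0.7348 -1.098 ] w 0.014066089035387358
```

View pics/c11.png

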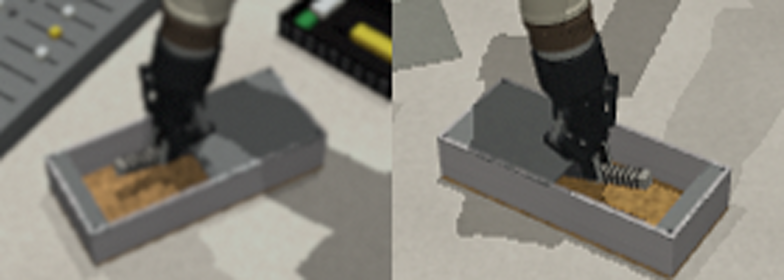

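View pics/w11.png

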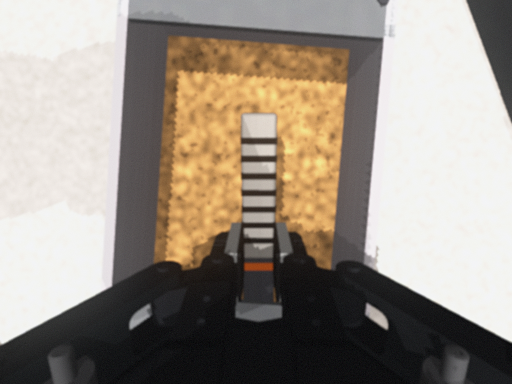

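The mic is tilted with its head up and has not slipped in the wrist view (head still at (259,113)). Force is only about 1 N, so there is no contact. I'll slide it out diagonally.

>>> {"method": "send_rows", "body": {"increments": [[[0.18,0,0,0,0.05,0],[0.19,0,-0.01,0,0.05,0],[0.23,0,-0.02,0,0.1,0],[0.23,0,-0.01,0,0.1,0],[0.24,0,-0.02,0,0.08,0],[0.23,0,-0.01,0,0.07,0],[0,0,0,0,0,0]]]}}

```text
clock: 17.2
eef_pos: [0.5679, 0.0829, 0.0782]
tool_rot: [0.819, 0.553, 0.127, -0.085]
ft_force: [0.9, -0.2, -1.4]
grip_width: 0.0142
```

```bash
python3 - <<'E'
from h import *
o=st()
E
sed -n '/^wp/,$p' plan2.py >/dev/null
python3 - <<'E'
from h import *
from path import marg
o=get_obs();q=R.from_quat(o['tool_rot']);G=o['eef_pos']+q.apply([0,0,.004]);z=q.as_matrix()[:,2]
th=np.degrees(np.arccos(-z[2]));cx=np.array([.4415,.897]);gx=(G[:2]-[.525,.005])@cx
print(gx,G[2],th,marg(gx*1000,G[2]*1000,th,155.5,64.5))
E
```

```text
t 17.2 [0.5679 0.0829 0.0782] yaw 67.98785213332413 zax [ 0.1138  0.2789 -0.9536] j [ 0.0009  0.4277 -0.2172  0.8068  0.2825  1.973 ] F [ 0.9228 -0.1978 -1.3949] w 0.014226133937635537
0.09000719399922355 0.07438059755398779 17.53089186424024 {'floor': np.float64(13.91245533283617), 'wall': np.float64(89.31968119135307), 'edge': np.float64(5.399277815615209), 'strip': np.float64(13.945099078179485), 'tailtop': np.float64(24.83066975246215), 'headx': inf}
```

On track, with no contact force. Continuing.

>>> {"method": "send_rows", "body": {"increments": [[[0.23,0,0,0,0.08,0],[0.23,0,0,0,0.07,0],[0.24,0,-0.01,0,0.05,0],[0.23,0,0,0,0.05,0],[0.24,0,-0.02,0,0,0],[0.26,0,-0.02,0,0,0],[0.1,0,0,0,0,0],[0,0,0,0,0,0]]]}}

```text
clock: 18.2
eef_pos: [0.5944, 0.1488, 0.1053]
tool_rot: [0.817, 0.55, 0.144, -0.097]
ft_force: [-0.2, -0.2, -1.2]
grip_width: 0.014
```

Run:
```python
from h import *
from path import marg
o=st();q=R.from_quat(o['tool_rot']);G=o['eef_pos']+q.apply([0,0,.004]);z=q.as_matrix()[:,2]
th=np.degrees(np.arccos(-z[2]));cx=np.array([.4415,.897]);gx=(G[:2]-[.525,.005])@cx
print(gx,G[2],th,marg(gx*1000,G[2]*1000,th,155.5,64.5),'tail x',gx-.1555*np.cos(np.radians(th)))
snap('side','sd12');snap('scene','s12')
a=cv2.imread('pics/sd12.png')[140:240,190:330];b=cv2.imread('pics/s12.png')[150:250,190:330]
cv2.imwrite('pics/c12.png',cv2.resize(np.hstack([a,b]),None,fx=2.8,fy=2.8,interpolation=cv2.INTER_CUBIC))
```

```text
t 18.2 [0.5944 0.1488 0.1053] yaw 67.96471954036119 zax [ 0.1287  0.3169 -0.9397] j [ 0.0989  0.4364 -0.1345  0.832   0.3075  2.0804] F [-0.1946 -0.1959 -1.1792] w 0.014042193725033746
0.16103813125421695 0.10158424557145929 19.99993401721279 {'floor': np.float64(34.88273744385733), 'wall': np.float64(162.17971498508385), 'edge': inf, 'strip': np.float64(16.702020513106905), 'tailtop': inf, 'headx': inf} tail x 0.014915867474360273
```

View pics/c12.png

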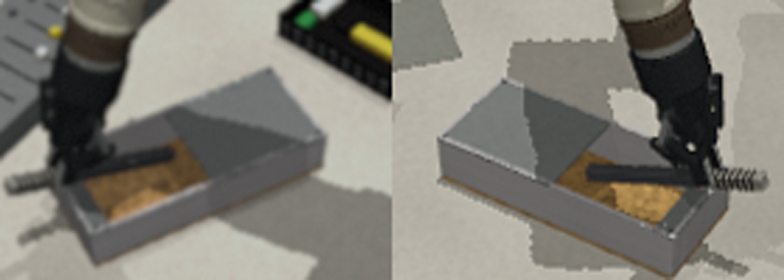

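The tail is now in the open part of the opening, about 15 mm clear of the panel edge. I'll lift straight up.

>>> {"method": "send_rows", "body": {"increments": [[[0.1,0,-0.28,0,0,0],[0.17,0,-0.47,0,0,0],[0.22,0,-0.61,0,0,0],[0.22,0,-0.61,0,0,0],[0.22,0,-0.61,0,0,0],[0.1,0,-0.28,0,0,0],[0,0,0,0,0,0],[0,0,0,0,0,0]]]}}

```text
clock: 19.3
eef_pos: [0.5932, 0.1477, 0.2555]
tool_rot: [0.817, 0.55, 0.143, -0.098]
ft_force: [-0.1, -0.4, -1.9]
grip_width: 0.014
```

>>> {"method": "send_rows", "body": {"increments": [[[0,0,0,0,0,0],[0,0,0,0,0,0],[0,0,0,0,0,0],[0,0,0,0,0,0]]]}}

```text
clock: 19.8
eef_pos: [0.5941, 0.1479, 0.257]
tool_rot: [0.817, 0.55, 0.144, -0.097]
ft_force: [0.4, 1.5, -0.7]
grip_width: 0.0139
```

Run:
```python
from h import *
o=st();q=R.from_quat(o['tool_rot']);p=o['eef_pos']
print('head',p+q.apply([.0645,0,.004]),'tail low',p+q.apply([-.1555,0,.012]))
snap('side','sd13');c,P,z,T,K=snap('scene','s13');snap('wrist','w13')
v,u=np.mgrid[:384,:512];Z=P[...,2]
for n,b in {'san':(90,122,195,238),'disp':(383,436,233,274)}.items():
    q=P[(u>=b[0])&(u<=b[1])&(v>=b[2])&(v<=b[3])&(Z>.015)&(Z<.2)];print(n,q.min(0),q.max(0))
```

```text
t 19.8 [0.5941 0.1479 0.257 ] yaw 67.91351165141904 zax [ 0.1284  0.3169 -0.9397] j [0.0973 0.3247 0.1153 1.1942 0.3078 2.0795] F [ 0.3917  1.5484 -0.6959] w 0.013918426466508699
head [0.6174 0.2054 0.2753] tail low [0.5407 0.0163 0.1926]
san [ 0.5054 -0.5563  0.0151] [ 0.6611 -0.4177  0.1551]
disp [0.5648 0.3835 0.0151] [0.7343 0.55   0.096 ]
```

View pics/s13.png

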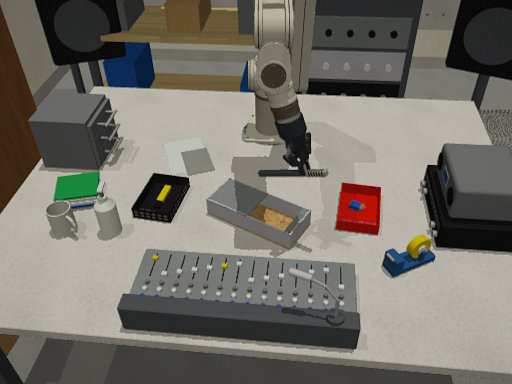

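View pics/sd13.png

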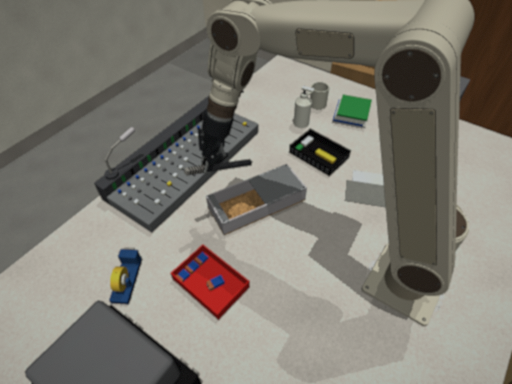

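View pics/w13.png

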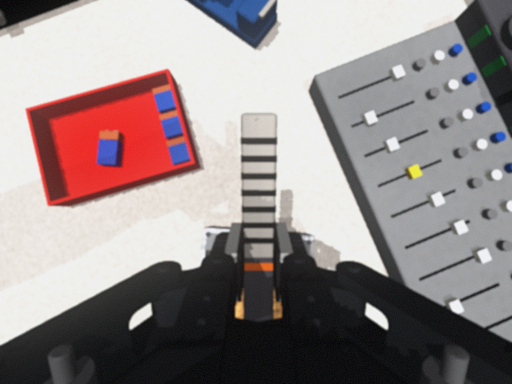

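The final views agree. The mic is held clear of the case, the highlighter is in the basket at scene (165,192), and the battery is in the tray at scene (356,206). The bottle and dispenser read the same as before. I'm handing the job in.

```bash
python3 -c "
from h import *
print(job_done());st()"
```

```text
the job is handed in; nothing more can be done
None
the job is handed in; nothing more can be done
```

The job is handed in at about 20 s of the allowed 72 s, with the mic held still in the gripper.

- **Clearing the top:** The highlighter lies flat in the basket and the battery lies flat in the tray. Both are clear of the fixed erasers and batteries.
- **Taking the mic out:** I drew it back about 47 mm, tilted it head up from 12 to 20 degrees, slid it out diagonally and lifted it. The force readings I took at each pause on the way out were about 1 to 2.6 N, so I saw no sign of it pressing on the case.
- **Last checks:** By my calculation the tail's lowest corner was at z = 0.193 m and the head at 0.275 m, against 0.124 m needed. The grip width was steady at 14 mm and the mic had not slipped in the wrist view. The bottle and dispenser positions matched their first readings to within about 2 mm.
- **Disagreements:**
    - Setting the battery down pressed it on the tray floor with about 18 N upward (20 N in all), below the 40 N limit.
    - The finger width reads about 2 mm less than the true size of each object.

The state could not be read again after hand-in, so these checks are from just before it.

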